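Take the lid stack apart and cap the four candles

TASK

Take the stack of four wooden lids apart and put each lid, cork boss down, on the candle glass of its own size: narrowest lid on narrowest glass, and so on up to the widest. Every lid must finish lying flat and centred on its glass's rim, with its boss inside the mouth; leave the glasses standing where they are, and leave the mould tray and the tape roll alone.

Things in the scene. Friction and masses are not known exactly. Their poses are not given: they have to be found in the camera images.
- lid_tiny: The narrowest of four round pale wooden lids, stacked on the very top. A flat disc 38 mm across and 12 mm thick over a centred cork locating boss 17 mm across and 6 mm high below it; 18 mm high in all. Origin: centre of the boss's underside, z up through the lid; the disc lies from z = 6 to 18 mm. Round, so its yaw is of no matter.
- lid_small: The second narrowest of four round pale wooden lids, stacked third from the bottom. A flat disc 48 mm across and 12 mm thick over a centred cork locating boss 27 mm across and 6 mm high below it; 18 mm high in all. Origin: centre of the boss's underside, z up through the lid; the disc lies from z = 6 to 18 mm. Round, so its yaw is of no matter.
- lid_medium: The second widest of four round pale wooden lids, stacked second from the bottom. A flat disc 58 mm across and 12 mm thick over a centred cork locating boss 37 mm across and 6 mm high below it; 18 mm high in all. Origin: centre of the boss's underside, z up through the lid; the disc lies from z = 6 to 18 mm. Round, so its yaw is of no matter.
- lid_large: The widest of four round pale wooden lids, stacked at the bottom, on the table. A flat disc 68 mm across and 12 mm thick over a centred cork locating boss 43 mm across and 6 mm high below it; 18 mm high in all. Origin: centre of the boss's underside, z up through the lid; the disc lies from z = 6 to 18 mm. Round, so its yaw is of no matter.
- glass_tiny: The narrowest of the four poured candles in clear straight-sided glasses: 39 mm outside diameter, 50 mm high, mouth at least 33 mm across, the pale wax ends 14 mm or more below the rim, so the boss of its lid hangs free. Stands loose on the table. Origin: centre of its underside, z up through the mouth; the rim is at z = 50 mm. Its lid is lid_tiny (38 mm), which covers the rim almost flush; the lid's origin is then at z = 44 mm.
- glass_small: The second narrowest of the four poured candles in clear straight-sided glasses: 49 mm outside diameter, 60 mm high, mouth at least 43 mm across, the pale wax ends 14 mm or more below the rim, so the boss of its lid hangs free. Stands loose on the table. Origin: centre of its underside, z up through the mouth; the rim is at z = 60 mm. Its lid is lid_small (48 mm), which covers the rim almost flush; the lid's origin is then at z = 54 mm.
- glass_medium: The second widest of the four poured candles in clear straight-sided glasses: 59 mm outside diameter, 72 mm high, mouth at least 53 mm across, the pale wax ends 14 mm or more below the rim, so the boss of its lid hangs free. Stands loose on the table. Origin: centre of its underside, z up through the mouth; the rim is at z = 72 mm. Its lid is lid_medium (58 mm), which covers the rim almost flush; the lid's origin is then at z = 66 mm.
- glass_large: The widest of the four poured candles in clear straight-sided glasses: 69 mm outside diameter, 82 mm high, mouth at least 58 mm across, the pale wax ends 14 mm or more below the rim, so the boss of its lid hangs free. Stands loose on the table. Origin: centre of its underside, z up through the mouth; the rim is at z = 82 mm. Its lid is lid_large (68 mm), which covers the rim almost flush; the lid's origin is then at z = 76 mm.
- mould: Bystander: pink silicone mould tray, 90 x 130 x 22 mm, lying flat at the far right of the work. Origin: centre of its underside. To be left alone.
- tape_roll: Bystander: roll of beige masking tape, 96 mm across, 25 mm high, lying flat at the front of the table. Origin: centre of its underside. To be left alone.
Not all that is in view belongs to the job. What is shaped like the lid_medium but blue or red is not meant.

How it is judged (in metres and radians):
At the end, for the whole second after the job is handed in: Each lid lies level (0.08 rad) on the glass of its own size, centred within 10 mm, seated within 3 mm of height, released and at rest; every glass stands upright, at most 40 mm from where it began; mould and tape roll moved at most 25 mm (horizontal distance between lid_tiny and glass_tiny below 0.01 m and z of lid_tiny in the frame of glass_tiny between 0.041 and 0.047 m and angle between each of lid_tiny, lid_small, lid_medium, lid_large's own z axis and vertical below 0.08 rad and angle between each of glass_tiny, glass_small, glass_medium, glass_large's own z axis and vertical below 0.05 rad and height (world z) of each of glass_tiny, glass_small, glass_medium, glass_large below 0.005 m and linear speed of each of lid_tiny, lid_small, lid_medium, lid_large below 0.02 m/s and contact force between each of lid_tiny, lid_small, lid_medium, lid_large and the fingers below 0.1 N and horizontal distance between lid_small and glass_small below 0.01 m and z of lid_small in the frame of glass_small between 0.051 and 0.057 m and horizontal distance between lid_medium and glass_medium below 0.01 m and z of lid_medium in the frame of glass_medium between 0.063 and 0.069 m and horizontal distance between lid_large and glass_large below 0.01 m and z of lid_large in the frame of glass_large between 0.073 and 0.079 m); the robot touches nothing.
It fails at once if a glass is knocked over or pushed more than 40 mm ((angle between glass_tiny's own z axis and vertical above 0.5 rad or distance of glass_tiny from where it was at the start of the episode above 0.04 m) or (angle between glass_small's own z axis and vertical above 0.5 rad or distance of glass_small from where it was at the start of the episode above 0.04 m) or (angle between glass_medium's own z axis and vertical above 0.5 rad or distance of glass_medium from where it was at the start of the episode above 0.04 m) or (angle between glass_large's own z axis and vertical above 0.5 rad or distance of glass_large from where it was at the start of the episode above 0.04 m)).
It fails at once if the mould or the tape roll is moved more than 25 mm (distance of any of mould, tape_roll from where it was at the start of the episode above 0.025 m).
It also fails if it takes over 115 s, if anything falls off the work surface, if the arm or the gripper's body presses on something with over 40 N, if the wrist force passes 120 N, or if a joint passes its speed limit or range.

ROBOT

A 7-joint arm with a two-finger parallel gripper is mounted at the origin on a cart in front of the work surface, level with it; the furniture and walls round the work are solid. World frame = base frame: x ahead of the robot, y to its left, z up, the work surface at z = 0. Lengths are in mm, angles in rad, forces in N, time in s.
With the tool pointing down it reaches from about 400 to 875 mm from the base axis. Payload 4.4 kg.
Tool frame: the origin (TCP) lies midway between the tips of the shut fingers; the grasp point (between the pads) lies grasp_offset behind it (grasp_offset is the distance from the TCP to the grasp point, in mm); z points along the fingers, y is the line along which they close (so a half turn about z gives the same grasp; the last joint's range is limited). The gripper opens to 85 mm and grips with 20 to 120 N. Pads are 22 mm wide; open, the fingers measure 114 mm over their backs; the gripper's body (76 mm by 85 mm) begins 54 mm behind the grasp point. The pads swing forward as they close: fully open they stand 13 mm farther back than shut.
Start: joints at [-1.169, 0.628, 0.038, 1.517, -0.027, 0.996, -0.02], TCP at [293.08, 580.191, 231.313] pointing down, gripper open.
Joint ranges: [-3.06, 3.06], [-0.37, 2.12], [-1.25, 1.32], [0.18, 2.47], [-1.1, 4.24], [0.23, 1.98], [-2.94, 2.94]. Speed limits (rad/s): [2.57, 2.57, 3.14, 3.14, 3.14, 3.14, 3.14].

INTERFACE

Orientations are given as [roll, pitch, yaw] about the fixed x, y, z axes, in that order (R = Rz(yaw) Ry(pitch) Rx(roll)).
In Python, from cell import * gives the robot as it stands. The module is installed in compiled form; this text tells all that it offers.
- The arm moves only by the shell command python3 -m jog 'ROWS'. ROWS is a JSON object of lists of equal length, an entry for each row: "angular": the turn, a rotation vector about the tool's x, y, z in degrees, a list of three; "travel": the shift along the tool's x, y, z in cm, a list of three; "fingers": the closure, from 0 (fully open) to 1 (shut). In form: {"angular": [[rx, ry, rz], ...], "travel": [[tx, ty, tz], ...], "fingers": [fingers, ...]}. A call has 1 to 5 rows; each row is the pose to reach, as a shift and turn from the pose commanded when the call began, along the tool's axes at that moment; what a row does not reach only later rows make up. A row lasts 1/8 s, in which the tool goes at most 62.5 mm and 10.7 degrees, less where a joint would pass 70% of its speed; a pose out of reach is approached as far as the arm can. A call with a gripper value outside its range is refused whole. The fingers move at their own pace and stop on an object; the grip force is fixed at half the most. Time passes only in rows, so rows that repeat a pose let the fingers close. It gives the time, the measured TCP pose, the force and the opening at its end, in the units of the state.
- read_state(): the state, without advancing time (a new reading comes with each control period).
- get_image(name): name is "scene" or "top" or "wrist"; returns the picture (400x640x3 uint8, red, green, blue); there is no depth.
- camera_model(name): a dict with "mtx" (3x3 intrinsics, pixels), "T" (4x4, takes a point from camera to world coordinates). Camera axes: x right, y down, z forward; pixel columns grow to the right and rows downward; lengths in mm; the calibration is good to about 2 mm. A picture is of the moment at which its call begins: read the wrist's pose just before it. camera_model takes no time and is no camera call; for the wrist camera it gives the pose at the moment of the call.
- finish_job(): hands the job in, once; it reports no verdict.
The state is a dict: "clock": time; "qpos": joint angles; "qd": joint speeds; "tau": joint torques, N m; "eef_pos": TCP position; "tool_rot": TCP orientation; "force": force on the tool from outside, world axes, zero at the start; "torque": the same for the moment, N m; "width": finger opening in mm.
Only numpy, scipy, OpenCV 4.12 (cv2) and the standard library are available. Lean on these libraries where they do the work, as an engineer would, in place of code of your own. Each camera call takes 0.05 s, during which the arm holds its last target. There are 200 camera calls.

## Working session

There is one attempt and no reset: what is moved stays moved. The work goes in short steps, Python scripts to look and compute and a shell command to move; the robot and the scene stay as the last step left them, time stands still between calls to the robot, and variables do not carry over. Pictures are saved under pics/ and viewed, on a budget of 14 in all, crops included, one or two more only if the job needs it, and the job is handed in when it is done.

```bash
mkdir -p pics; python3 - <<'E'
from cell import *
import cv2,numpy as np
print(read_state())
for n in("scene","top"):
    m=camera_model(n);print(n,m["mtx"],m["T"].round(3) if hasattr(m["T"],'round') else m["T"])
    cv2.imwrite(f"pics/{n}0.png",get_image(n)[:,:,::-1])
E
```

```text
{'clock': 0.0, 'qpos': array([-1.16877649,  0.6293221 ,  0.03845603,  1.51836748, -0.02696651,
        0.99630757, -0.01996561]), 'qd': array([-5.30899498e-04, -3.09948077e-04,  1.86048197e-03, -1.79026003e-05,
       -1.90202219e-04,  1.65193497e-04, -6.34336471e-04]), 'tau': array([ 1.76813792e-04, -5.63396752e+01,  1.22621287e+00, -1.93447226e+01,
        1.09661461e-02,  1.02266928e-02,  1.36849030e-05]), 'eef_pos': array([292.82015901, 579.6065335 , 230.40509765]), 'tool_rot': array([-3.13970737e+00,  6.00105651e-05,  2.67381411e+00]), 'force': array([ 0.35159716,  0.81102669, -0.57246873]), 'torque': array([ 0.00456516, -0.00884227,  0.03635025]), 'width': 85.27813612018744}
scene [[424.27141059   0.         329.47532297]
 [  0.         424.27141059 197.36179797]
 [  0.           0.           1.        ]] [[-6.36000e-01 -3.76000e-01  6.74000e-01 -9.03110e+01]
 [-7.71000e-01  3.36000e-01 -5.41000e-01  5.86710e+02]
 [-2.30000e-02 -8.64000e-01 -5.04000e-01  5.41615e+02]
 [ 0.00000e+00  0.00000e+00  0.00000e+00  1.00000e+00]]
top [[496.02944163   0.         321.86664609]
 [  0.         496.02944163 198.15274149]
 [  0.           0.           1.        ]] [[-2.400000e-02 -9.770000e-01  2.140000e-01  2.733290e+02]
 [-1.000000e+00  2.500000e-02  1.000000e-03  5.561800e+01]
 [-6.000000e-03 -2.140000e-01 -9.770000e-01  1.377817e+03]
 [ 0.000000e+00  0.000000e+00  0.000000e+00  1.000000e+00]]
```

View pics/scene0.png

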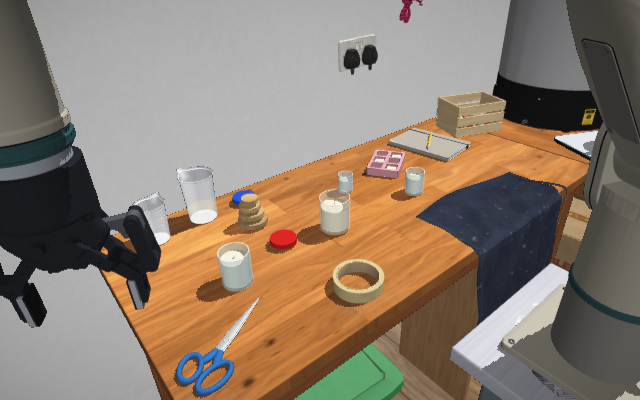

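View pics/top0.png

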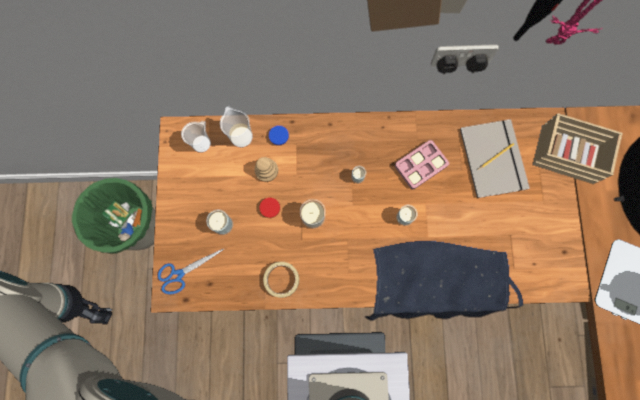

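The scene view shows the lid stack at (252,215), red and blue decoys, and glasses at (235,268), (334,213), (345,182) and (414,181). In the top view the stack is at (265,168), and the glasses are at (219,222), (312,214), (359,174) and (405,215). Next I'll compute rough positions.

```bash
cat > h.py <<'E'
from cell import *
import cv2,numpy as np
from scipy.spatial.transform import Rotation as Ro
def cast(m,u,v,z):
    """pixel -> world point on plane z"""
    T=np.array(m["T"]);K=np.array(m["mtx"]);d=T[:3,:3]@np.linalg.solve(K,[u,v,1.]);o=T[:3,3]
    return o+d*(z-o[2])/d[2]
def proj(m,p):
    T=np.array(m["T"]);c=T[:3,:3].T@(np.array(p,float)-T[:3,3]);q=np.array(m["mtx"])@c;return q[:2]/q[2]
def shift(target,yaw=None):
    """tool-frame travel (cm) and turn (deg) to a tool-down pose at target"""
    s=read_state();R=Ro.from_euler('xyz',s["tool_rot"]);y=s["tool_rot"][2] if yaw is None else yaw
    G=Ro.from_euler('xyz',[np.pi,0,y])
    return (R.inv().apply(np.array(target)-s["eef_pos"])/10).round(2),np.degrees((R.inv()*G).as_rotvec()).round(1)
E
python3 - <<'E'
from h import *
m=camera_model("top")
for n,u,v,z in [("stack",265,163,72),("A",218,220,72),("B",312,212,82),("C",359,172,50),("D",406,214,60),("tape",281,280,20),("mould",421,165,22),("red",270,208,18),("blue",278,135,18),("jug1",197,137,50),("jug2",237,127,50)]:
    p=cast(m,u,v,z);print(n,p.round(),np.hypot(*p[:2]).round())
s=read_state();R=Ro.from_euler('xyz',s["tool_rot"]);w=camera_model("wrist");T=np.array(w["T"])
print("cam in tool",R.inv().apply(T[:3,3]-s["eef_pos"]).round(1));print((R.as_matrix().T@T[:3,:3]).round(3),w["mtx"])
print([k for k in s]); print(shift([480,230,260],None))
E
```

```text
stack [661. 210.  72.] 694.0
A [506. 335.  72.] 607.0
B [520.  83.  82.] 526.0
C [635. -48.  50.] 637.0
D [ 512. -170.   60.] 539.0
tape [347. 172.  20.] 387.0
mould [ 659. -227.   22.] 697.0
red [546. 202.  18.] 582.0
blue [761. 178.  18.] 781.0
jug1 [749. 404.  50.] 851.0
jug2 [776. 292.  50.] 829.0
cam in tool [  81.7    0.  -143.1]
[[ 0.    -0.948 -0.318]
 [ 1.     0.001 -0.   ]
 [ 0.    -0.318  0.948]] [[340.0322957    0.         316.261939  ]
 [  0.         340.0322957  203.96827522]
 [  0.           0.           1.        ]]
['clock', 'qpos', 'qd', 'tau', 'eef_pos', 'tool_rot', 'force', 'torque', 'width']
(array([-32.47, -22.78,  -2.91]), array([-0.1, -0. ,  0. ]))
```

```bash
python3 - <<'E'
import cell;print([n for n in dir(cell) if n[0]!='_'],getattr(cell,'grasp_offset',None))
from h import *
print(shift([580,140,290]))
E
```

```text
['MotionError', 'camera_model', 'finish_job', 'get_image', 'grasp_offset', 'read_state'] 18.700000000000003
(array([-45.46, -26.3 ,  -5.91]), array([-0.1, -0. ,  0. ]))
```

```bash
python3 -m jog '{"angular":[[0,0,0],[0,0,0],[0,0,0],[0,0,0],[0,0,0]],"travel":[[-5,-2.9,-2],[-10,-6,-4],[-15,-8.7,-6],[-20,-11.6,-6],[-25,-14.5,-6]],"fingers":[0,0,0,0,0]}'
python3 -m jog '{"angular":[[0,0,0],[0,0,0],[0,0,0],[0,0,0],[0,0,0]],"travel":[[-5,-2.9,0],[-10,-6,0],[-15,-8.7,0],[-20.4,-11.8,0],[-20.4,-11.8,0]],"fingers":[0,0,0,0,0]}'
python3 - <<'E'
from h import *
s=read_state();m=camera_model("wrist");im=get_image("wrist")
np.save("w1.npy",im);np.savez("w1m.npz",**m);cv2.imwrite("pics/w1.png",im[:,:,::-1]);print(s["clock"],s["eef_pos"],s["tool_rot"])
E
```

```text
clock: 0.72
eef_pos: [451.6, 336.3, 291.4]
tool_rot: [3.141, 0.0, 2.674]
force: [0.3, 0.1, -0.2]
width: 85.6
clock: 1.35
eef_pos: [582.2, 133.4, 290.8]
tool_rot: [-3.138, 0.003, 2.663]
force: [-0.3, 0.4, -0.1]
width: 85.4
1.35 [582.16323434 133.39627408 290.80310567] [-3.13819093e+00  2.79444743e-03  2.66331552e+00]
```

View pics/w1.png

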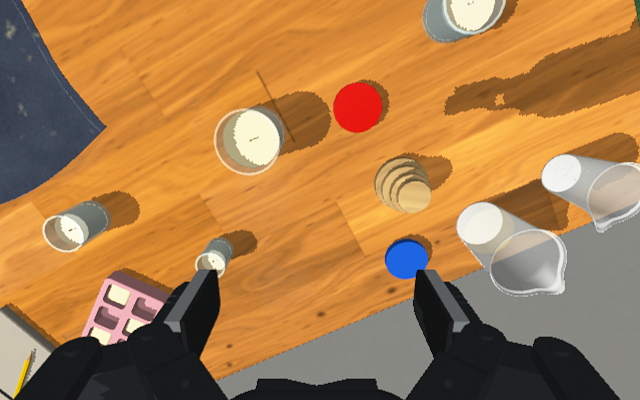

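The wrist view shows the stack (tiny top near (411,193)) and the glass rims: B (247,141), D (66,232), C (210,263), with A partly cut off at (470,10). I'll zoom in to read the rim edges.

```bash
python3 - <<'E'
import cv2,numpy as np
im=cv2.imread("pics/w1.png")
t=[]
for x,y in[(200,105),(360,145),(35,190),(180,215)]:
    c=cv2.resize(im[y:y+75,x:x+100],None,fx=4,fy=4,interpolation=cv2.INTER_CUBIC)
    for i in range(0,100,10): cv2.line(c,(i*4,0),(i*4,8),(0,0,255),1);cv2.putText(c,str(x+i),(i*4,18),0,.3,(0,0,0),1)
    for i in range(0,75,10): cv2.line(c,(0,i*4),(8,i*4),(0,0,255),1);cv2.putText(c,str(y+i),(9,i*4+4),0,.3,(0,0,0),1)
    t.append(c)
cv2.imwrite("pics/z1.png",np.vstack([np.hstack(t[:2]),np.hstack(t[2:])]))
E
```

```text
(no output)
```

View pics/z1.png

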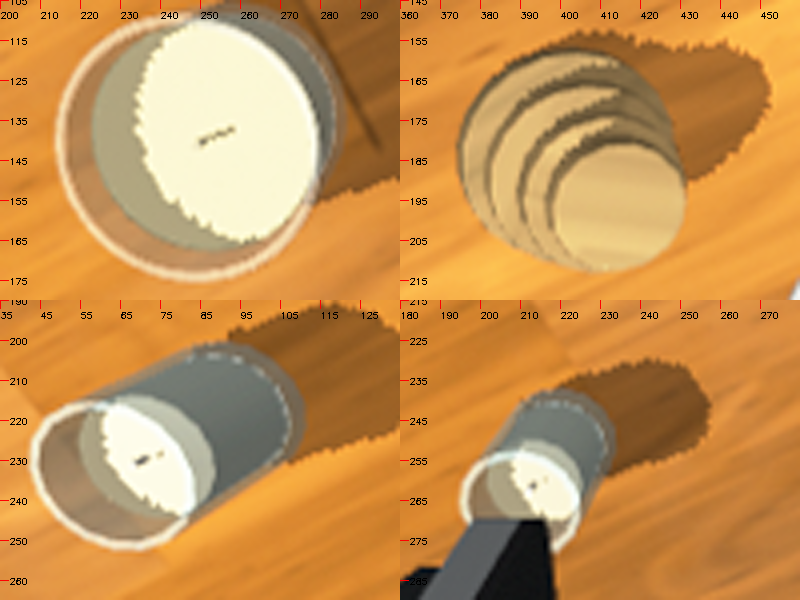

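```bash
python3 - <<'E'
from h import *
m=np.load("w1m.npz")
for n,u,v,z in [("stack",414.5,196.5,72),("B",249,141,82),("C",210,265,50),("D",63.3,233.5,60)]: print(n,cast(m,u,v,z).round(1))
# stack base: large disc top ellipse (z=18): left 374.5, top 156.5, leftbottom
print(cast(m,470,8,72))
s=read_state();print(shift([661,205,150],2.67))
E
```

```text
stack [659.9 215.4  72. ]
B [522.1  85.8  82. ]
C [634.8 -46.8  50. ]
D [ 515.1 -174.3   60. ]
[511.33883656 331.63003541  72.        ]
(array([-4.08,  9.7 , 14.06]), array([-0.1,  0. , -0.1]))
```

```bash
python3 -m jog '{"angular":[[0,0,0],[0,0,0],[0,0,0],[0,0,0],[0,0,0]],"travel":[[-1,2.6,4],[-1.8,5.2,8],[-2.7,7.8,12],[-3.6,10.4,16],[-3.6,10.4,16]],"fingers":[0,0,0,0,0]}'
python3 - <<'E'
from h import *
s=read_state();m=camera_model("wrist");im=get_image("wrist")
np.savez("w2m.npz",**m);cv2.imwrite("pics/w2.png",im[:,:,::-1]);print(s["clock"],s["eef_pos"],s["tool_rot"])
E
```

```text
clock: 2.02
eef_pos: [655.2, 220.8, 126.4]
tool_rot: [-3.138, -0.007, 2.678]
force: [-1.4, -0.1, 0.2]
width: 85.2
2.025 [655.24366862 220.77802539 126.38737452] [-3.13758191 -0.00728169  2.67840443]
```

View pics/w2.png

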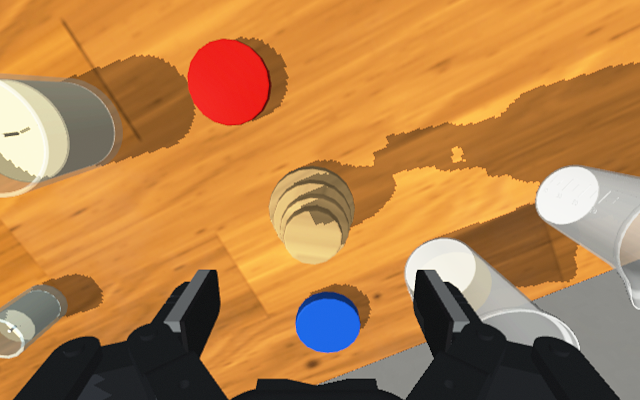

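The wrist view shows the stack with the tiny top centred near (312,235); the blue decoy is close behind it at (328,322).

```bash
python3 - <<'E'
from h import *
m=np.load("w2m.npz");print("tiny",cast(m,312,235,72).round(1),"large", cast(m,311.5,208,18).round(1))
s=read_state();print(s["eef_pos"],s["clock"]);p=cast(m,312,235,72)
for z in(90,61):print(shift([p[0],p[1],z],2.678))
E
```

```text
tiny [658.2 216.   72. ] large [658.  214.7  18. ]
[656.51321377 219.32458441 129.09249327] 2.075
(array([-0.32, -0.21,  3.91]), array([-0.1, -0.2, -0.1]))
(array([-0.33, -0.2 ,  6.81]), array([-0.1, -0.2, -0.1]))
```

```bash
python3 -m jog '{"angular":[[0,0,0],[0,0,0],[0,0,0]],"travel":[[0,0,3],[0,0,3.5],[0,0,3.5]],"fingers":[0,0,0]}'; python3 - <<'E'
from h import *
print(read_state()["eef_pos"],shift([658.2,216,61],2.678))
E
```

```text
clock: 2.45
eef_pos: [658.9, 217.4, 97.8]
tool_rot: [3.141, 0.001, 2.674]
force: [0.1, 0.4, 0.7]
width: 85.7
[658.9423765  217.39789571  97.81112395] (array([ 0.01, -0.16,  3.68]), array([ 0.1,  0. , -0.2]))
```

```bash
python3 -m jog '{"angular":[[0,0,0],[0,0,0],[0,0,0],[0,0,0],[0,0,0]],"travel":[[0,-0.15,2],[0,-0.15,3.7],[0,-0.15,3.7],[0,-0.15,3.7],[0,-0.15,3.7]],"fingers":[0,0,0,0.6,1]}'; python3 -m jog '{"angular":[[0,0,0],[0,0,0],[0,0,0]],"travel":[[0,0,0],[0,0,0],[0,0,0]],"fingers":[1,1,1]}'
```

```text
clock: 3.08
eef_pos: [658.5, 216.2, 59.8]
tool_rot: [3.141, 0.001, 2.674]
force: [0.3, 0.1, -0.2]
width: 51.4
clock: 3.45
eef_pos: [658.8, 216.2, 60.3]
tool_rot: [3.14, 0.001, 2.674]
force: [-0.0, 0.1, 5.5]
width: 35.2
```

```bash
python3 -m jog '{"angular":[[0,0,0],[0,0,0],[0,0,0],[0,0,0],[0,0,0]],"travel":[[0,0,0],[0,0,0],[0,0,-3],[0,0,-8],[0,0,-8]],"fingers":[1,1,1,1,1]}'
python3 - <<'E'
from h import *
s=read_state();m=camera_model("wrist");im=get_image("wrist")
np.savez("w3m.npz",**m);cv2.imwrite("pics/w3.png",im[:,:,::-1]);print(s["clock"],s["eef_pos"],s["width"],shift([634.8,-46.8,140],2.674))
E
```

```text
clock: 4.08
eef_pos: [661.0, 216.8, 143.6]
tool_rot: [3.136, 0.006, 2.674]
force: [0.3, 0.4, 0.1]
width: 35.2
4.075 [660.95579513 216.78032816 143.5922683 ] 35.15395659323766 (array([ -9.7 , -24.58,   0.07]), array([ 0.1,  0.1, -0. ]))
```

View pics/w3.png

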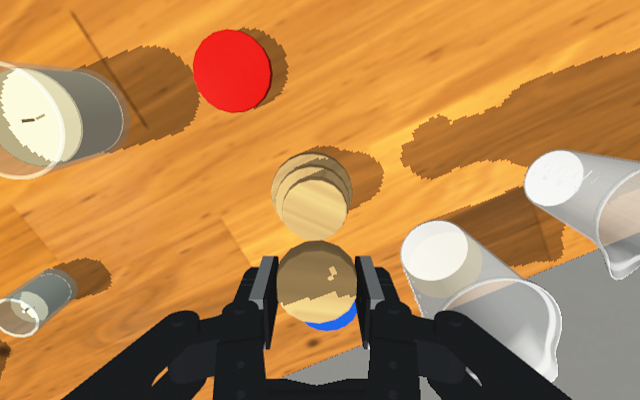

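The tiny lid is gripped level, its disc centred near (316,283), and the remaining stack is undisturbed at (314,210). Moving on to glass C.

```bash
python3 -m jog '{"angular":[[0,0,0],[0,0,0],[0,0,0],[0,0,0],[0,0,0]],"travel":[[-2,-5,0],[-4,-10,0],[-6,-15,0],[-8,-20.2,0],[-9.7,-24.6,0]],"fingers":[1,1,1,1,1]}'
python3 -m jog '{"angular":[[0,0,0],[0,0,0]],"travel":[[0,0,0],[0,0,0]],"fingers":[1,1]}'
python3 - <<'E'
from h import *
s=read_state();m=camera_model("wrist");im=get_image("wrist")
np.savez("w4m.npz",**m);print(s["clock"],s["eef_pos"],s["tool_rot"],proj(m,[634.8,-46.8,50]))
x,y=int(316-80),150
c=cv2.resize(im[y:y+200,x:x+160,::-1],None,fx=3,fy=3,interpolation=cv2.INTER_CUBIC)
for i in range(0,200,20): cv2.putText(c,str(x+i),(i*3,10),0,.35,(0,0,0),1);cv2.putText(c,str(y+i),(0,i*3+4),0,.35,(0,0,0),1)
cv2.imwrite("pics/w4.png",c)
E
```

```text
clock: 4.75
eef_pos: [631.9, -49.8, 137.5]
tool_rot: [-3.14, -0.003, 2.673]
force: [0.3, 0.9, -0.5]
width: 34.9
clock: 5.0
eef_pos: [632.8, -46.5, 138.0]
tool_rot: [3.142, -0.003, 2.674]
force: [-0.1, 0.7, 0.4]
width: 35.3
5.0 [632.83751228 -46.51290722 137.99121227] [ 3.14156113e+00 -2.67589472e-03  2.67381868e+00] [317.16228604 212.31742165]
```

View pics/w4.png

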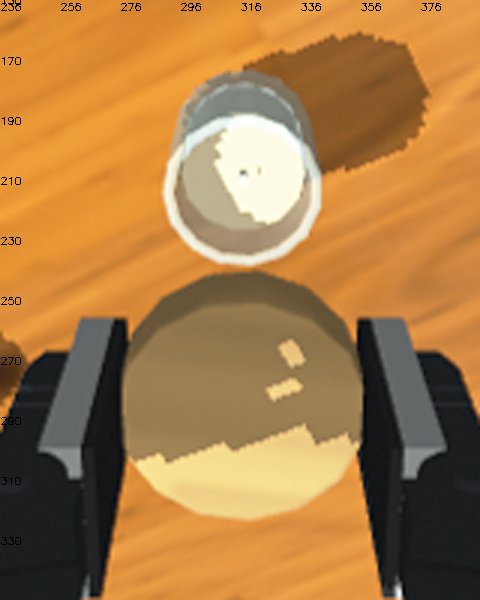

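Glass C's rim is centred at (316.7,213.2), within 1 px of the prediction, and the lid is aligned with it. Lowering.

```bash
python3 -m jog '{"angular":[[0,0,0],[0,0,0],[0,0,0],[0,0,0],[0,0,0]],"travel":[[-0.1,0.05,4],[-0.1,0.05,7],[-0.1,0.05,8.2],[-0.1,0.05,8.6],[-0.1,0.05,8.6]],"fingers":[1,1,1,1,1]}'
python3 -m jog '{"angular":[[0,0,0],[0,0,0]],"travel":[[0,0,0],[0,0,0]],"fingers":[1,1]}'
```

```text
clock: 5.68
eef_pos: [635.5, -46.9, 54.0]
tool_rot: [3.141, 0.001, 2.674]
force: [-0.0, -0.5, 0.0]
width: 35.2
clock: 5.92
eef_pos: [635.4, -47.4, 54.2]
tool_rot: [3.141, 0.001, 2.674]
force: [-0.2, -0.9, -0.3]
width: 35.1
```

```bash
python3 -m jog '{"angular":[[0,0,0],[0,0,0],[0,0,0]],"travel":[[0,0,0.2],[0,0,0.3],[0,0,0.3]],"fingers":[1,1,1]}'
```

```text
clock: 6.3
eef_pos: [634.9, -47.4, 50.3]
tool_rot: [3.142, 0.0, 2.674]
force: [-0.6, -0.1, 0.1]
width: 35.3
```

```bash
python3 -m jog '{"angular":[[0,0,0],[0,0,0],[0,0,0],[0,0,0],[0,0,0]],"travel":[[0,0,0.1],[0,0,0.1],[0,0,0.1],[0,0,0.1],[0,0,0.1]],"fingers":[1,1,0.6,0.2,0]}'
python3 -m jog '{"angular":[[0,0,0],[0,0,0],[0,0,0],[0,0,0],[0,0,0]],"travel":[[0,0,0],[0,0,0],[0,0,-4],[0,0,-9],[0,0,-9]],"fingers":[0,0,0,0,0]}'
python3 - <<'E'
from h import *
s=read_state();m=camera_model("wrist");im=get_image("wrist")
cv2.imwrite("pics/w5.png",im[:,:,::-1]);print(s["clock"],s["eef_pos"],s["width"],proj(m,[634.8,-46.8,62]),shift([658.2,216,140],2.674))
E
```

```text
clock: 6.92
eef_pos: [634.7, -47.3, 49.1]
tool_rot: [-3.141, -0.0, 2.674]
force: [-0.6, 0.1, -0.2]
width: 70.6
clock: 7.55
eef_pos: [638.0, -47.6, 143.6]
tool_rot: [3.138, 0.008, 2.674]
force: [-0.1, 0.8, 1.4]
width: 85.5
7.55 [637.98714574 -47.63633454 143.55758964] 85.52723357481048 [314.88053887 207.38652396] (array([ 9.92, 24.51,  0.13]), array([ 0.1,  0.2, -0. ]))
```

View pics/w5.png

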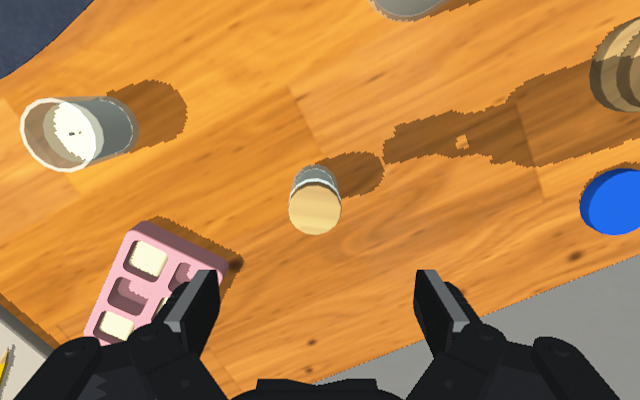

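The tiny lid is on glass C, centred at (315,208) against the (314.9,207.4) predicted. Back to the stack.

```bash
python3 -m jog '{"angular":[[0,0,0],[0,0,0],[0,0,0],[0,0,0],[0,0,0]],"travel":[[2,5,0],[4,10,0],[6,15,0],[8,20.1,0],[9.9,24.5,0]],"fingers":[0,0,0,0,0]}'
python3 -m jog '{"angular":[[0,0,0],[0,0,0],[0,0,0]],"travel":[[0,0,2],[0,0,4],[0,0,4]],"fingers":[0,0,0]}'
python3 - <<'E'
from h import *
s=read_state();m=camera_model("wrist");im=get_image("wrist")
np.savez("w6m.npz",**m);print(s["clock"],s["eef_pos"])
h=cv2.cvtColor(im,cv2.COLOR_RGB2HSV);print(proj(m,[658.2,216,54]),[cast(np.load("w3m.npz"),313.5,209,54)])
c=im[120:320,216:416,::-1];cv2.imwrite("pics/w6.png",cv2.resize(c,None,fx=3,fy=3))
E
```

```text
clock: 8.22
eef_pos: [655.8, 218.2, 137.4]
tool_rot: [-3.14, -0.002, 2.675]
force: [0.4, -1.0, 0.0]
width: 85.2
clock: 8.6
eef_pos: [655.0, 212.9, 96.0]
tool_rot: [-3.136, -0.004, 2.671]
force: [0.5, -0.7, -0.3]
width: 85.1
8.6 [655.01732009 212.86310021  96.00889626]
[323.80993731 237.8699275 ] [array([660.84560713, 215.17882284,  54.        ])]
```

View pics/w6.png

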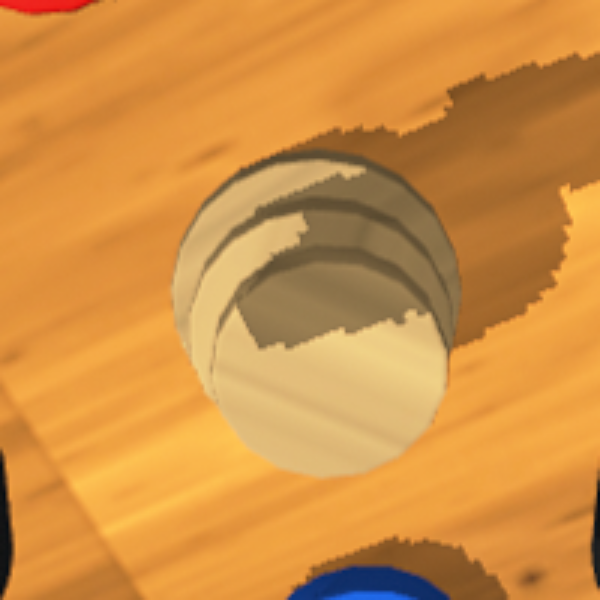

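The small lid's top is centred at (326,243).

```bash
python3 - <<'E'
from h import *
m=np.load("w6m.npz");p=cast(m,326,243.3,54);print(p);s=read_state();print(s["eef_pos"],shift([p[0],p[1],41.5],2.674))
E
```

```text
[661.94897159 215.58983766  54.        ]
[656.22407911 213.29768908  97.57850906] (array([-0.42,  0.48,  5.61]), array([-0.2, -0.1, -0.2]))
```

```bash
python3 -m jog '{"angular":[[0,0,0],[0,0,0],[0,0,0],[0,0,0]],"travel":[[-0.2,0.2,2],[-0.2,0.2,2],[-0.2,0.2,2],[-0.2,0.2,2]],"fingers":[0,0,0,0]}'; python3 - <<'E'
from h import *
print(read_state()["eef_pos"],shift([661,215.5,41.5],2.674))
E
```

```text
clock: 9.15
eef_pos: [660.0, 217.0, 79.9]
tool_rot: [3.141, 0.001, 2.674]
force: [0.0, 0.3, -0.1]
width: 85.8
[660.00795821 216.99397512  79.88682413] (array([-0.15, -0.09,  3.84]), array([ 0.,  0., -0.]))
```

```bash
python3 -m jog '{"angular":[[0,0,0],[0,0,0],[0,0,0],[0,0,0],[0,0,0]],"travel":[[-0.15,-0.1,2],[-0.15,-0.1,3.8],[-0.15,-0.1,3.8],[-0.15,-0.1,3.8],[-0.15,-0.1,3.8]],"fingers":[0,0,0,0.5,1]}'; python3 -m jog '{"angular":[[0,0,0],[0,0,0],[0,0,0],[0,0,0]],"travel":[[0,0,0],[0,0,0],[0,0,0],[0,0,0]],"fingers":[1,1,1,1]}'
python3 - <<'E'
from h import *
print(read_state()["eef_pos"],shift([515.1,-174.3,140],2.674))
m=np.load("w4m.npz")
E
```

```text
clock: 9.78
eef_pos: [661.0, 215.5, 41.9]
tool_rot: [3.141, 0.001, 2.674]
force: [-0.0, 0.2, 0.5]
width: 51.6
clock: 10.28
eef_pos: [661.4, 215.5, 42.4]
tool_rot: [3.14, 0.002, 2.674]
force: [0.2, -0.9, 5.7]
width: 45.4
[661.44907278 215.53738339  42.44403069] (array([ -4.53, -41.38,  -9.81]), array([ 0.1,  0.1, -0. ]))
```

```bash
python3 -m jog '{"angular":[[0,0,0],[0,0,0],[0,0,0],[0,0,0],[0,0,0]],"travel":[[0,0,-4],[0,0,-9],[-0.6,-5,-10.5],[-1.2,-11,-10.5],[-1.8,-17,-10.5]],"fingers":[1,1,1,1,1]}'
python3 -m jog '{"angular":[[0,0,0],[0,0,0],[0,0,0],[0,0,0],[0,0,0]],"travel":[[-0.6,-6,0],[-1.2,-12,0],[-1.8,-18,0],[-2.5,-24,0],[-2.7,-24.4,0]],"fingers":[1,1,1,1,1]}'
python3 -m jog '{"angular":[[0,0,0],[0,0,0]],"travel":[[0,0,0],[0,0,0]],"fingers":[1,1]}'
python3 - <<'E'
from h import *
s=read_state();m=camera_model("wrist");im=get_image("wrist")
np.savez("w7m.npz",**m);print(s["clock"],s["eef_pos"],s["tool_rot"],proj(m,[515.1,-174.3,60]))
c=im[140:340,216:416,::-1];cv2.imwrite("pics/w7.png",cv2.resize(c,None,fx=3,fy=3))
E
```

```text
clock: 10.9
eef_pos: [599.1, 53.9, 146.5]
tool_rot: [-3.142, 0.001, 2.674]
force: [0.3, -0.9, -0.3]
width: 45.3
clock: 11.52
eef_pos: [511.0, -180.7, 146.3]
tool_rot: [-3.138, -0.0, 2.664]
force: [-0.1, 0.5, 0.0]
width: 45.7
clock: 11.78
eef_pos: [514.7, -172.4, 146.2]
tool_rot: [3.14, -0.0, 2.677]
force: [-0.1, 0.4, 0.9]
width: 45.0
11.775 [ 514.70422658 -172.36340089  146.17226892] [ 3.14041269e+00 -3.93227536e-04  2.67677756e+00] [313.96990672 212.04642668]
```

View pics/w7.png

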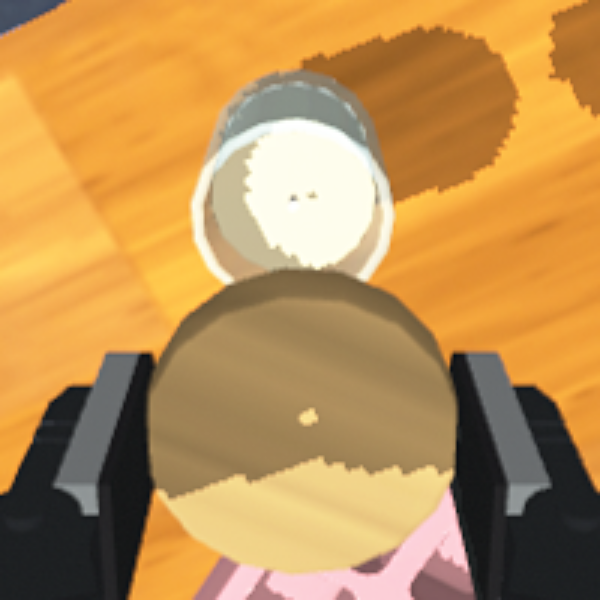

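Glass D's rim is centred at (313.7,211.7), as predicted (314.0,212.0), and the lid is centred in the grip. Lowering.

```bash
python3 -m jog '{"angular":[[0,0,0],[0,0,0],[0,0,0],[0,0,0],[0,0,0]],"travel":[[-0.1,0,4],[-0.1,0,7],[-0.1,0,7.8],[-0.1,0,8],[-0.1,0,8]],"fingers":[1,1,1,1,1]}'
python3 -m jog '{"angular":[[0,0,0],[0,0,0]],"travel":[[0,0,0],[0,0,0]],"fingers":[1,1]}'; python3 - <<'E'
from h import *
print(read_state()["eef_pos"],shift([515.1,-174.3,60.4],2.674))
E
```

```text
clock: 12.45
eef_pos: [515.8, -174.9, 67.2]
tool_rot: [3.141, 0.002, 2.674]
force: [0.8, 0.0, -0.6]
width: 45.2
clock: 12.7
eef_pos: [515.3, -175.2, 67.0]
tool_rot: [3.141, 0.001, 2.674]
force: [-0.2, 0.1, -0.3]
width: 45.2
[ 515.30627712 -175.17432014   66.97996007] (array([0.06, 0.07, 0.66]), array([ 0. ,  0.1, -0. ]))
```

```bash
python3 -m jog '{"angular":[[0,0,0],[0,0,0],[0,0,0],[0,0,0]],"travel":[[0,0.05,0.3],[0,0.05,0.6],[0,0.05,0.7],[0,0.05,0.7]],"fingers":[1,1,1,1]}'
```

```text
clock: 13.2
eef_pos: [515.2, -174.5, 60.3]
tool_rot: [3.141, 0.0, 2.674]
force: [-1.5, 0.9, 11.3]
width: 45.6
```

```bash
python3 -m jog '{"angular":[[0,0,0],[0,0,0],[0,0,0],[0,0,0],[0,0,0]],"travel":[[0,0,0],[0,0,0],[0,0,0],[0,0,0],[0,0,-3]],"fingers":[0.6,0.2,0,0,0]}'
python3 -m jog '{"angular":[[0,0,0],[0,0,0],[0,0,0]],"travel":[[0,0,-4],[0,0,-6],[0,0,-6]],"fingers":[0,0,0]}'
python3 - <<'E'
from h import *
s=read_state();m=camera_model("wrist");im=get_image("wrist")
np.savez("w8m.npz",**m);print(s["clock"],s["eef_pos"],s["width"],proj(m,[515.1,-174.3,72]),shift([660.5,215.5,140],2.674))
c=im[130:280,216:416,::-1];cv2.imwrite("pics/w8.png",cv2.resize(c,None,fx=2,fy=2))
E
```

```text
clock: 13.82
eef_pos: [513.3, -173.9, 87.7]
tool_rot: [-3.141, -0.005, 2.674]
force: [0.5, 0.4, -0.8]
width: 85.2
clock: 14.2
eef_pos: [516.1, -174.8, 150.6]
tool_rot: [3.141, 0.003, 2.674]
force: [0.2, -0.6, -0.4]
width: 85.8
14.2 [ 516.13991709 -174.83571668  150.55930179] 85.8429744832602 [316.24724368 212.15140313] (array([ 4.62, 41.36,  0.94]), array([ 0.,  0., -0.]))
```

View pics/w8.png

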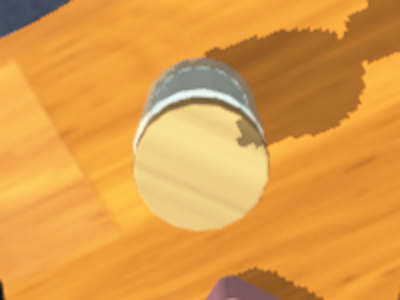

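The small lid is seated at (316.7,213), against the predicted (316.2,212.2). Next is the medium lid.

```bash
python3 -m jog '{"angular":[[0,0,0],[0,0,0],[0,0,0],[0,0,0],[0,0,0]],"travel":[[0.7,6,0],[1.4,12,0],[2,18,0],[2.7,24,0],[3.4,30,0]],"fingers":[0,0,0,0,0]}'
python3 -m jog '{"angular":[[0,0,0],[0,0,0],[0,0,0],[0,0,0],[0,0,0]],"travel":[[0.6,6,0],[1.2,11.4,0],[1.2,11.4,4],[1.2,11.4,8],[1.2,11.4,8]],"fingers":[0,0,0,0,0]}'
python3 -m jog '{"angular":[[0,0,0],[0,0,0]],"travel":[[0,0,0],[0,0,0]],"fingers":[0,0]}'; python3 - <<'E'
from h import *
print(read_state()["eef_pos"],shift([660.5,215.5,21.5],2.674))
E
```

```text
clock: 14.88
eef_pos: [619.6, 110.2, 147.4]
tool_rot: [-3.14, -0.002, 2.674]
force: [0.7, -0.6, 0.3]
width: 85.3
clock: 15.5
eef_pos: [656.7, 214.5, 64.0]
tool_rot: [-3.134, -0.007, 2.674]
force: [0.2, -0.2, 0.9]
width: 85.5
clock: 15.75
eef_pos: [662.1, 215.9, 71.2]
tool_rot: [3.139, 0.002, 2.673]
force: [0.6, -0.2, 0.1]
width: 85.2
[662.11312231 215.9376884   71.16655028] (array([ 0.14, -0.12,  4.97]), array([ 0.1,  0.1, -0. ]))
```

```bash
python3 -m jog '{"angular":[[0,0,0],[0,0,0],[0,0,0],[0,0,0],[0,0,0]],"travel":[[0.1,-0.1,2.5],[0.1,-0.1,4.9],[0.1,-0.1,4.9],[0.1,-0.1,4.9],[0.1,-0.1,4.9]],"fingers":[0,0,0,0.5,1]}'; python3 -m jog '{"angular":[[0,0,0],[0,0,0],[0,0,0]],"travel":[[0,0,0],[0,0,0],[0,0,0]],"fingers":[1,1,1]}'
python3 - <<'E'
from h import *
print(read_state()["eef_pos"],shift([509,333,160],2.674))
E
```

```text
clock: 16.38
eef_pos: [661.1, 215.7, 22.9]
tool_rot: [3.139, 0.003, 2.674]
force: [0.5, 0.1, -0.3]
width: 55.4
clock: 16.75
eef_pos: [661.1, 215.7, 22.8]
tool_rot: [3.139, 0.003, 2.674]
force: [-0.7, -0.2, 5.0]
width: 55.9
[661.09058482 215.7219875   22.84790453] (array([ 18.83,   3.65, -13.76]), array([ 0.2,  0.2, -0. ]))
```

```bash
python3 -m jog '{"angular":[[0,0,0],[0,0,0],[0,0,0],[0,0,0],[0,0,0]],"travel":[[0,0,-4],[0,0,-9],[3,0.6,-13],[9,1.7,-13.8],[14,2.7,-13.8]],"fingers":[1,1,1,1,1]}'
python3 -m jog '{"angular":[[0,0,0],[0,0,0],[0,0,0],[0,0,0]],"travel":[[4,0.8,0],[4.8,0.9,0],[4.8,0.9,0],[4.8,0.9,0]],"fingers":[1,1,1,1]}'
python3 - <<'E'
from h import *
s=read_state();m=camera_model("wrist");im=get_image("wrist")
np.savez("w9m.npz",**m);print(s["clock"],s["eef_pos"],s["tool_rot"],s["width"],proj(m,[509,333,72]))
c=im[140:340,216:416,::-1];cv2.imwrite("pics/w9.png",cv2.resize(c,None,fx=3,fy=3))
E
```

```text
clock: 17.38
eef_pos: [545.9, 304.6, 160.9]
tool_rot: [3.137, 0.001, 2.674]
force: [-0.4, 0.1, -1.2]
width: 55.0
clock: 17.88
eef_pos: [509.6, 330.7, 158.7]
tool_rot: [3.141, 0.002, 2.671]
force: [0.6, 0.5, -1.1]
width: 55.7
17.875 [509.61571824 330.70668643 158.70262057] [3.14122931e+00 1.73292172e-03 2.67123259e+00] 55.67870261940071 [318.70635762 207.88361324]
```

View pics/w9.png

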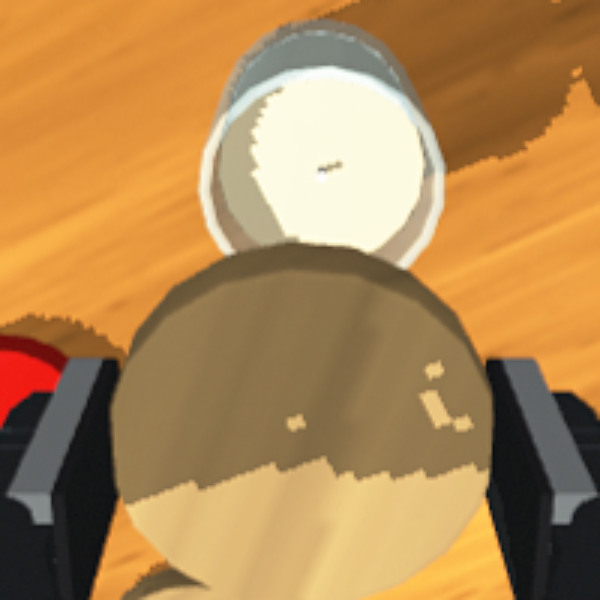

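Glass A's rim is centred at (323.3,201.2), off the predicted (318.7,207.9) by a few mm, so I'll correct for that.

```bash
python3 - <<'E'
from h import *
m=np.load("w9m.npz");p=cast(m,323.3,201.2,72);print(p,read_state()["eef_pos"],shift([p[0],p[1],71],2.674))
E
```

```text
[505.98661936 338.17953539  72.        ] [509.51851886 330.6701578  158.53224487] (array([0.67, 0.51, 8.75]), array([ 0. ,  0.1, -0.2]))
```

```bash
python3 -m jog '{"angular":[[0,0,0],[0,0,0],[0,0,0],[0,0,0],[0,0,0]],"travel":[[0.6,0.4,3],[0.6,0.4,6],[0.6,0.4,7.5],[0.6,0.4,7.8],[0.6,0.4,7.8]],"fingers":[1,1,1,1,1]}'
python3 -m jog '{"angular":[[0,0,0],[0,0,0]],"travel":[[0,0,0],[0,0,0]],"fingers":[1,1]}'; python3 - <<'E'
from h import *
print(read_state()["eef_pos"],shift([506,337.7,70.8],2.674))
E
```

```text
clock: 18.55
eef_pos: [505.2, 338.4, 80.9]
tool_rot: [3.141, 0.001, 2.673]
force: [-0.3, -0.2, -0.7]
width: 55.6
clock: 18.8
eef_pos: [504.7, 338.8, 81.1]
tool_rot: [3.14, 0.001, 2.674]
force: [-0.2, 1.1, -1.5]
width: 55.6
[504.70511189 338.7700811   81.10615834] (array([-0.16, -0.04,  1.03]), array([ 0.1,  0. , -0. ]))
```

```bash
python3 -m jog '{"angular":[[0,0,0],[0,0,0],[0,0,0],[0,0,0]],"travel":[[-0.15,0,0.4],[-0.15,0,0.7],[-0.15,0,0.9],[-0.15,0,0.9]],"fingers":[1,1,1,1]}'
python3 -m jog '{"angular":[[0,0,0],[0,0,0]],"travel":[[0,0,0.1],[0,0,0.1]],"fingers":[1,1]}'
```

```text
clock: 19.3
eef_pos: [505.5, 337.8, 71.1]
tool_rot: [-3.141, -0.0, 2.674]
force: [0.3, 0.5, -0.4]
width: 55.1
clock: 19.55
eef_pos: [505.7, 337.9, 70.8]
tool_rot: [3.141, 0.0, 2.674]
force: [-1.3, -0.7, 4.9]
width: 55.4
```

```bash
python3 -m jog '{"angular":[[0,0,0],[0,0,0],[0,0,0],[0,0,0],[0,0,0]],"travel":[[0,0,0],[0,0,0],[0,0,0],[0,0,0],[0,0,-3]],"fingers":[0.6,0.2,0,0,0]}'
python3 -m jog '{"angular":[[0,0,0],[0,0,0],[0,0,0]],"travel":[[0,0,-4],[0,0,-5.5],[0,0,-5.5]],"fingers":[0,0,0]}'
python3 - <<'E'
from h import *
s=read_state();m=camera_model("wrist");im=get_image("wrist")
np.savez("w10m.npz",**m);cv2.imwrite("pics/w10.png",im[:,:,::-1]);print(s["clock"],s["eef_pos"],s["width"],proj(m,[506,338,84]),shift([660.5,215.5,150],2.674))
E
```

```text
clock: 20.18
eef_pos: [503.9, 336.7, 98.4]
tool_rot: [-3.137, -0.003, 2.674]
force: [0.3, 0.3, 1.0]
width: 85.8
clock: 20.55
eef_pos: [506.0, 338.1, 155.9]
tool_rot: [3.14, 0.001, 2.674]
force: [-0.7, 0.2, -0.6]
width: 85.8
20.55 [506.00312626 338.12101855 155.92805417] 85.8133371931212 [315.92748818 217.44588428] (array([-19.37,  -3.91,   0.47]), array([-0., -0., -0.]))
```

```bash
python3 -m jog '{"angular":[[0,0,0],[0,0,0],[0,0,0],[0,0,0],[0,0,0]],"travel":[[-5.5,-1.1,0],[-11,-2.2,0],[-16.5,-3.3,0],[-19.4,-3.9,2],[-19.4,-3.9,6]],"fingers":[0,0,0,0,0]}'
python3 -m jog '{"angular":[[0,0,0],[0,0,0],[0,0,0],[0,0,0]],"travel":[[0,0,2],[0,0,4],[0,0,4],[0,0,4]],"fingers":[0,0,0,0]}'
python3 - <<'E'
from h import *
s=read_state();m=camera_model("wrist");im=get_image("wrist")
print(s["clock"],s["eef_pos"],s["width"],proj(m,[660.5,215.5,18]),shift([660.5,215.5,3],2.674))
a=cv2.resize(cv2.imread("pics/w10.png")[140:300,216:416],None,fx=2,fy=2);np.savez("w11m.npz",**m)
c=cv2.resize(im[150:310,216:416,::-1],None,fx=2,fy=2);cv2.imwrite("pics/w11.png",np.hstack([a,c]))
E
```

```text
clock: 21.22
eef_pos: [664.2, 211.4, 93.9]
tool_rot: [-3.141, 0.003, 2.669]
force: [0.1, 0.6, -0.8]
width: 85.6
clock: 21.72
eef_pos: [661.8, 216.2, 56.3]
tool_rot: [3.14, 0.001, 2.674]
force: [0.4, 0.3, -0.3]
width: 85.3
21.725 [661.79662826 216.20201683  56.28140012] 85.25696891608482 [314.1344761  236.52563045] (array([ 0.12, -0.14,  5.37]), array([0.1, 0.1, 0. ]))
```

View pics/w11.png

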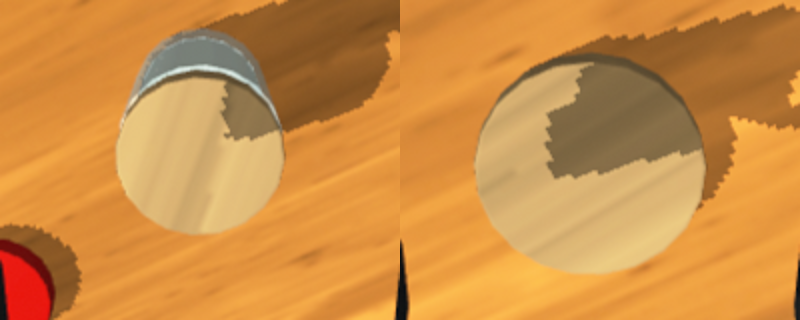

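The medium lid is seated at (316,217), exactly as predicted. The large lid is at (311,235), about 2 mm off nominal.

```bash
python3 -m jog '{"angular":[[0,0,0],[0,0,0],[0,0,0],[0,0,0],[0,0,0]],"travel":[[0.2,-0.3,2.5],[0.2,-0.3,4.5],[0.2,-0.3,5.2],[0.2,-0.3,5.2],[0.2,-0.3,5.2]],"fingers":[0,0,0,0,0.5]}'; python3 -m jog '{"angular":[[0,0,0],[0,0,0],[0,0,0],[0,0,0]],"travel":[[0,0,0],[0,0,0],[0,0,0],[0,0,0]],"fingers":[1,1,1,1]}'
python3 - <<'E'
from h import *
print(read_state()["eef_pos"],shift([522.1,85.8,170],2.674))
E
```

```text
clock: 22.4
eef_pos: [658.8, 214.0, 4.1]
tool_rot: [3.141, 0.001, 2.674]
force: [-0.4, 0.0, -0.7]
width: 69.6
clock: 22.9
eef_pos: [659.3, 214.1, 5.0]
tool_rot: [3.14, 0.002, 2.674]
force: [-0.7, 0.2, 5.9]
width: 64.7
[659.28239412 214.08019966   5.0262809 ] (array([  6.43, -17.6 , -16.54]), array([ 0.1,  0.1, -0. ]))
```

```bash
python3 -m jog '{"angular":[[0,0,0],[0,0,0],[0,0,0],[0,0,0],[0,0,0]],"travel":[[0,0,-4],[0,0,-9],[0.5,-1,-15],[2,-6,-16.5],[4,-11.5,-16.5]],"fingers":[1,1,1,1,1]}'
python3 -m jog '{"angular":[[0,0,0],[0,0,0],[0,0,0],[0,0,0]],"travel":[[2.2,-5.5,0],[2.4,-6.1,0],[2.4,-6.1,0],[2.4,-6.1,0]],"fingers":[1,1,1,1]}'
python3 - <<'E'
from h import *
s=read_state();m=camera_model("wrist");im=get_image("wrist")
np.savez("w12m.npz",**m);print(s["clock"],s["eef_pos"],s["tool_rot"],s["width"],proj(m,[522.1,85.8,82]))
c=im[140:340,216:416,::-1];cv2.imwrite("pics/w12.png",cv2.resize(c,None,fx=3,fy=3))
E
```

```text
clock: 23.52
eef_pos: [571.4, 128.7, 170.6]
tool_rot: [3.138, 0.004, 2.675]
force: [0.5, -1.3, -1.2]
width: 65.3
clock: 24.02
eef_pos: [523.1, 86.9, 168.5]
tool_rot: [3.14, 0.001, 2.675]
force: [0.4, -0.1, -0.3]
width: 65.1
24.025 [523.06991139  86.88205646 168.53165236] [3.13985706e+00 1.25579795e-03 2.67520794e+00] 65.06006979891033 [314.09199253 209.57818714]
```

View pics/w12.png

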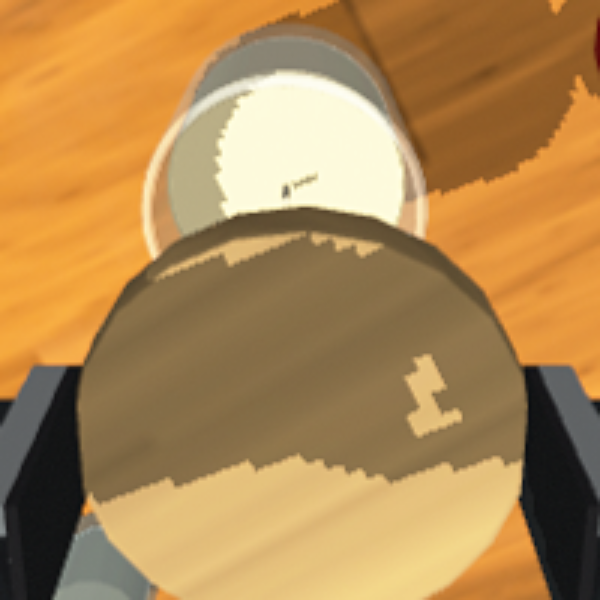

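Glass B's rim is centred at (311,209) against a predicted (314.1,209.6), so I'll shift about 3 mm in tool −y and lower.

```bash
python3 -m jog '{"angular":[[0,0,0],[0,0,0],[0,0,0],[0,0,0],[0,0,0]],"travel":[[0,-0.3,3],[0,-0.3,6],[0,-0.3,7.5],[0,-0.3,7.8],[0,-0.3,7.8]],"fingers":[1,1,1,1,1]}'
python3 -m jog '{"angular":[[0,0,0],[0,0,0]],"travel":[[0,0,0],[0,0,0]],"fingers":[1,1]}'; python3 - <<'E'
from h import *
p=cast(np.load("w12m.npz"),311,209,82);print(p,read_state()["eef_pos"],shift([p[0],p[1],81],2.674))
E
```

```text
clock: 24.7
eef_pos: [520.9, 83.1, 90.7]
tool_rot: [3.141, 0.001, 2.674]
force: [-0.1, 0.1, 0.0]
width: 64.9
clock: 24.95
eef_pos: [520.7, 83.0, 91.0]
tool_rot: [3.141, 0.001, 2.674]
force: [0.2, 1.0, -0.4]
width: 64.7
[520.71271727  84.02139162  82.        ] [520.72008539  82.97085733  91.03209127] (array([0.05, 0.09, 1.  ]), array([ 0.1,  0.1, -0. ]))
```

```bash
python3 -m jog '{"angular":[[0,0,0],[0,0,0],[0,0,0],[0,0,0]],"travel":[[0.05,0.1,0.4],[0.05,0.1,0.7],[0.05,0.1,0.9],[0.05,0.1,0.9]],"fingers":[1,1,1,1]}'
python3 -m jog '{"angular":[[0,0,0],[0,0,0]],"travel":[[0,0,0.1],[0,0,0.1]],"fingers":[1,1]}'
```

```text
clock: 25.45
eef_pos: [520.1, 83.9, 81.1]
tool_rot: [-3.141, -0.0, 2.674]
force: [-0.5, 0.0, -1.7]
width: 65.2
clock: 25.7
eef_pos: [520.2, 83.9, 80.8]
tool_rot: [3.141, 0.0, 2.674]
force: [-1.8, 0.0, 5.5]
width: 64.8
```

Contact felt. Release, retreat high and check everything.

```bash
python3 -m jog '{"angular":[[0,0,0],[0,0,0],[0,0,0],[0,0,0],[0,0,0]],"travel":[[0,0,0],[0,0,0],[0,0,0],[0,0,0],[0,0,-3]],"fingers":[0.6,0.2,0,0,0]}'
python3 -m jog '{"angular":[[0,0,0],[0,0,0],[0,0,0],[0,0,0],[0,0,0]],"travel":[[0,0,-5],[-2,0,-11],[-7,0,-17],[-7,0,-17],[-7,0,-17]],"fingers":[0,0,0,0,0]}'
python3 - <<'E'
from h import *
s=read_state();m=camera_model("wrist");im=get_image("wrist")
print(s["clock"],s["eef_pos"],s["width"],s["force"])
for n,p in dict(B=[520.7,84,94],C=[634.8,-46.8,62],D=[515.1,-174.3,72],A=[506,338,84]).items():print(n,proj(m,p).round(1))
cv2.imwrite("pics/w13.png",im[:,:,::-1])
E
```

```text
clock: 26.32
eef_pos: [518.5, 83.7, 108.9]
tool_rot: [-3.139, -0.004, 2.674]
force: [0.7, 0.0, -0.3]
width: 85.4
clock: 26.95
eef_pos: [583.6, 51.8, 281.1]
tool_rot: [3.141, 0.002, 2.673]
force: [0.9, 0.0, -1.0]
width: 85.4
26.95 [583.56800921  51.80085991 281.06584693] 85.41895957587325 [ 0.87959773  0.04831311 -0.95731458]
B [316.4 102.2]
C [260.7 244.6]
D [103.8 207.7]
A [578.8 -57.3]
```

View pics/w13.png

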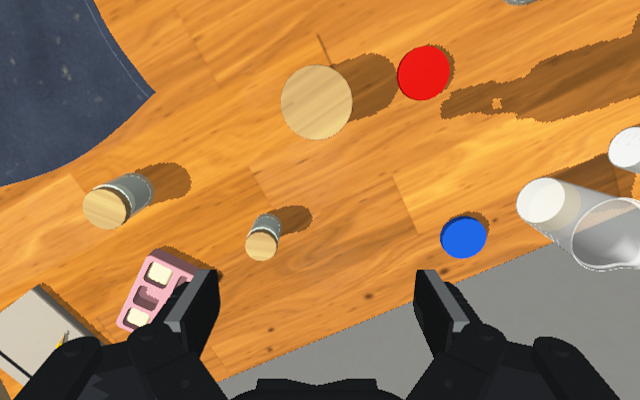

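The large lid is at (316.5,102), the tiny at (261,245) and the small at (104,208). All three match their predicted positions, and the gripper is clear. Handing in.

```bash
python3 -c "
from cell import *
print(finish_job())"
```

```text
the job is handed in; nothing more can be done
None
```

I took the stack apart from the top down and put each lid, boss down, on its own glass. The job was handed in at about 27 s of the 115 s allowed; `finish_job()` gives no verdict.

- **Centring:** After release, each lid was within about 1 px (under 1 mm) of its predicted spot. The tiny, small and large lids were also in the last overview. The medium lid was out of that view, so its check is the close-up taken just after I let go.
- **Seating:** The small, medium and large lids gave a contact force of 5–11 N on the rim before I opened the fingers. The tiny lid gave no clear contact force, but its height matched and it looked flat and centred afterwards.
- **Corrections:** Closer looks moved my first estimates of the medium glass by about 6 mm and the large glass by about 2 mm. I corrected both before lowering the lids.
- **Finger width:** The gripper read about 3 mm less than each lid's true width on every grasp, with no effect on the grips.
- **Bystanders:** I noticed no contact with the mould or the tape roll. The arm finished clear of everything. I did not measure how far the glasses, mould or tape roll had moved at the end.

I viewed 15 pictures, one over the budget of 14.

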